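# Find the bowed hoop-stand base with a straightedge

## Robot

A 6-joint arm with a two-finger parallel gripper is mounted at the origin on the work surface. World frame = base frame: x ahead of the robot, y to its left, z up, the work surface at z = 0. Lengths are in m, angles in rad, forces in N, time in s.
With the tool pointing down it reaches from about 0.35 to 0.85 m from the base axis. Payload 8.1 kg.
Tool frame: the origin (TCP) lies on the centre line of the jaws, within the pads' length; the fingertips stand 22 mm ahead of it and the grasp point (between the pads) lies 3 mm ahead of it; z points along the fingers, y is the line along which they close (so a half turn about z gives the same grasp; the last joint's range is limited). The gripper opens to 85 mm and grips with 20 to 120 N. Pads are 22 mm wide; open, the fingers measure 114 mm over their backs; the gripper's body (76 mm by 85 mm) begins 54 mm behind the grasp point. The pads swing forward as they close: fully open they stand 13 mm farther back than shut.
Start: joints at [1.259, 0.13, 1.488, -0, 1.523, -0.085], TCP at [0.135, 0.585, 0.253] pointing down, gripper open.
Joint ranges: [-2.96, 2.96], [-0.89, 2.26], [0.02, 2.5], [-1.34, 4.48], [0, 2.73], [-2.66, 2.66]. Speed limits (rad/s): [2.39, 2.39, 2.79, 3.14, 3.14, 3.14].

## Interface

Orientations are given as a unit quaternion [w, x, y, z].
In Python, from station import get_obs, camera, close_job, recognise, outline_of gives the robot as it stands. The module is installed in compiled form; this text tells all that it offers.
- The arm moves only by the tool drive_tool, never from a script. Its argument "increments" is a list of rows, each a list of 3 entries, a list of its own where there are three numbers: the closure, from -1 (fully open) to 1 (shut), so that 0 is half open, then the shift along the world's x, y, z in m, then the turn about the world's z in rad. In form: [[fingers, [tx, ty, tz], spin], ...]. A call has 1 to 10 rows; each row is the pose to reach, as a shift and turn from the pose commanded when the call began; what a row does not reach only later rows make up. A row lasts 1/10 s, in which the tool goes at most 50 mm and 8.59 degrees, less where a joint would pass 70% of its speed; a pose out of reach is approached as far as the arm can. A call with a gripper value outside its range is refused whole. The fingers move at their own pace and stop on an object; "newtons" is the grip in N (left out, the last holds). Time passes only in rows, so rows that repeat a pose let the fingers close. It gives the time, the measured TCP pose, the force, the opening and the grip force at its end, in the units of the state.
- get_obs(): the state, without advancing time (a new reading comes with each control period).
- camera(name): name is "side" or "top" or "wrist"; returns a dict with "img" (384x512x3 uint8, red, green, blue), "vertical_fov" (degrees; the focal length in pixels is half the picture's height over the tangent of half this angle, whatever the lens; pixels are square), "cx", "cy" (the principal point, pixels), "k1" (the pictures are not rectified: a ray, as slopes to the right and down, at radius r is drawn at 1 + k1 r^2 times it, then the intrinsics apply), "position" and "rotation" of the camera in the world; the wrist camera has in their place "hand_eye" (4x4, takes a point from camera to tool coordinates, whose origin is the TCP and whose axes are the flange's). Camera axes: x right, y down, z forward; pixel columns grow to the right and rows downward; lengths in m; the calibration is good to about 2 mm. A picture is of the moment at which its call begins: read the wrist's pose just before it. There is no depth.
- close_job(): hands the job in; it is judged then, once.
Trained networks look in the newest picture that a camera, given by its name, has taken for a name from the list of things; names that differ only in an ending like _2 or _b are one class to them, and where a whole thing is asked for, a point or a joint stands for the part that bears it (a point fixed in the world has none). Each returns a list of dicts, best first, with "p" (0 to 1); they miss things now and then, are a little off and sometimes report something else, mostly with a low value. They report only what shows in the picture. A call takes as long as a camera call.
- recognise(camera, thing): "bbox" ([centre column, centre row, width, height] as shares, 0 to 1, of the picture: columns of its width, rows of its height, round what is visible of it).
- outline_of(camera, thing): "region" (384x512 bool, what is visible of it) and "bbox" ([centre column, centre row, width, height] as shares, 0 to 1, of the picture: columns of its width, rows of its height, round what is visible of it).
The state is a dict: "t": time; "qpos": joint angles; "joint_velocities": joint speeds; "effort": joint torques, N m; "tool_pos": TCP position; "eef_rot": TCP orientation; "force": force on the tool from outside, world axes, zero at the start; "wrist_torque": the same for the moment, N m; "width": finger opening in m; "grasp_force": force on a finger pad.
Only numpy, scipy, OpenCV 4.12 (cv2) and the standard library are available. Lean on these libraries where they do the work, as an engineer would, in place of code of your own. Each camera call takes 0.05 s, during which the arm holds its last target. There are 200 camera calls.

## Task

One of the two hoop-stand base plates in the steel tray is bowed up in the middle. Lay the straightedge centred and lengthwise on a plate, let go, and press gently on its plain end and then on its holed end: on the bowed plate it rocks over, on the sound one it does not. When both ends have been pressed in that order on the plate that rocks, leave the straightedge lying on that plate, and disturb nothing else.

Things in the scene. Friction and masses are not known exactly. Their poses are not given: they have to be found in the camera images.
- straightedge: Aluminium bar 200 mm long, 30 mm wide, 8 mm thick, lying flat, about 0.26 kg, with an upright black grip on its middle: 16 mm thick (body x), 50 mm long (body y), rising from 8 to 52 mm above the underside; carry it by this grip. Origin: centre of the underside; body y runs along the bar towards the plain end, x across, z up. It balances 15 mm from there towards the heavier holed end. On the bowed plate it lies tipped 0.028 rad, on the sound one level.
- end_plain: The last 40 mm of the bar at its +y end, solid, 30 x 40 x 8 mm, part of the bar. Origin: centre of its underside, 80 mm from the bar's origin. A press with closed fingers of 6 to 12 N is right, held for about half a second; more than 18 N is too much. Pressing it 75 mm from the bar's origin keeps well inside the plate.
- end_holed: The last 40 mm of the bar at its -y end, steel, with a 9 mm hanging hole 10 mm from the tip, otherwise the same size. Origin: centre of its underside, 80 mm from the bar's origin. Pressed in the same way. Laid centred on the bowed plate, the bar falls back to this end when let go.
- tray: Fixed steel tray 250 x 270 mm, rim 12 mm high. Origin: centre of the underside. Two fixed white plates 60 mm wide (tray x), 200 mm long (tray y) lie 60 mm apart on mats and give 0.06 mm per newton. One face is flat; the other falls 2.8 mm from a cross ridge at its middle to each end. Both bear a grey line across the middle and look the same; which is which changes, and so does the height of each, by 1.5 mm up or down.
- near_face (a point): Centre of the face of the plate on the robot's side of the tray (tray x = -60 mm), 24 mm above the table, which is the mean height: the real face lies up to 1.5 mm higher or lower; a bowed one has its ridge 1.4 mm above that and its ends 1.4 mm below. Axes as the tray's.
- far_face (a point): The same point of the other plate (tray x = +60 mm).
- vial_tray: Closed bead vial, 21 mm across, 40 mm tall, standing in the tray at one end of the gap between the plates. Origin: centre of its foot. Leave alone.
- vial_table: Another such vial, standing on the table. Leave alone.
- tape_holder: Grey silicone tape holder 60 x 45 mm with a roll, 61 mm tall. Origin: centre of its underside. Leave alone.

How it is judged:
By the outcome, as a careful person would: the job done as asked, in the order asked, and still so for the second after the job is handed in, with the robot touching nothing.
It also fails if it takes over 72 s, if anything falls off the work surface, if the arm or the gripper's body presses on something with over 40 N, if the wrist force passes 120 N, or if a joint passes its speed limit or range.

## Working session

There is one attempt and no reset: what is moved stays moved. The work goes in short steps, Python scripts to look and compute and a tool call to move; the robot and the scene stay as the last step left them, time stands still between calls to the robot, and variables do not carry over. Pictures are saved under pics/ and viewed, at most 10 in all, crops included, and the job is handed in when it is done.

Besides the shell and the picture viewer there is one more tool, called after "Request:" as name(argument=value, ...), one argument or row to a line, values as JSON. drive_tool: Moves the arm, as the interface text tells. Its arguments: {"type":"object","properties":{"increments":{"type":"array","items":{"type":"array"}},"newtons":{"type":"number"}},"required":["increments"]}

```bash
mkdir -p pics; cat > h.py <<'E'
import numpy as np, cv2
from station import *
from scipy.spatial.transform import Rotation as R
def cam(name):
    o=get_obs(); c=camera(name)
    if 'hand_eye' in c:
        q=o['eef_rot']; T=np.eye(4); T[:3,:3]=R.from_quat([q[1],q[2],q[3],q[0]]).as_matrix(); T[:3,3]=o['tool_pos']
        T=T@np.array(c['hand_eye']); c['position']=T[:3,3]; c['rotation']=T[:3,:3]
    c['rotation']=np.array(c['rotation']); 
    if c['rotation'].size==4:
        q=c['rotation']; c['rotation']=R.from_quat([q[1],q[2],q[3],q[0]]).as_matrix()
    c['f']=192/np.tan(np.radians(c['vertical_fov'])/2); return c
def ray(c,u,v):
    d=np.array([(u-c['cx'])/c['f'],(v-c['cy'])/c['f']]); s=d.copy()
    for _ in range(20): s=d/(1+c['k1']*(s@s))
    return c['rotation']@np.array([s[0],s[1],1])
def at(c,u,v,z):
    r=ray(c,u,v); p=np.array(c['position']); return p+r*(z-p[2])/r[2]
def proj(c,P):
    s=c['rotation'].T@(np.array(P)-np.array(c['position'])); s=s[:2]/s[2]; s=s*(1+c['k1']*(s@s)); return s*c['f']+[c['cx'],c['cy']]
def save(c,n): cv2.imwrite('pics/'+n,c['img'][:,:,::-1])
E
python3 - <<'E'
from h import *
for n in ['top','side','wrist']:
    c=cam(n); save(c,n+'1.png'); print(n,c['position'],c['vertical_fov'],c['k1'])
    for t in ['straightedge','end_plain','end_holed','tray','vial_tray','tape_holder']:
        for r in outline_of(n,t)[:2]:
            m=r['region']; y,x=np.nonzero(m)
            if len(x)==0: continue
            u,v=x.mean(),y.mean(); rect=cv2.minAreaRect(np.c_[x,y].astype(np.float32))
            print(t,round(r['p'],2),u.round(),v.round(),at(c,u,v,0.01).round(3),[np.round(q,1) for q in rect])
a=[cv2.imread(f'pics/{n}1.png') for n in ['top','side']]
cv2.imwrite('pics/both.png',cv2.resize(np.vstack(a),(400*1,600)))
E
```

```text
top [ 0.44259532 -0.06993461  1.10016087] 51.67238105146454 0.008187411522982094
straightedge 0.73 327.0 214.0 [ 0.489 -0.26   0.01 ] [array([327.7, 213.6]), array([11.1, 71.8]), np.float64(71.6)]
end_plain 0.6 300.0 222.0 [ 0.465 -0.187  0.01 ] [array([300.5, 222.4]), array([10.2, 13.9]), np.float64(73.3)]
end_holed 0.52 355.0 204.0 [ 0.516 -0.338  0.01 ] [array([355.4, 204.2]), array([10.1, 13.3]), np.float64(71.6)]
tray 0.92 190.0 193.0 [0.543 0.119 0.01 ] [array([188.4, 192.4]), array([99.4, 91.5]), np.float64(10.3)]
tape_holder 0.73 306.0 121.0 [ 0.75  -0.202  0.01 ] [array([306.2, 120.7]), array([22.6, 19. ]), np.float64(77.0)]
side [ 0.2448736  -0.74272331  0.52810089] 49.10847121072375 -0.12051442988313055
straightedge 0.65 276.0 281.0 [ 0.493 -0.268  0.01 ] [array([279. , 278.5]), array([104.5,  28.7]), np.float64(38.4)]
end_plain 0.58 242.0 258.0 [ 0.461 -0.189  0.01 ] [array([242.5, 257.7]), array([21.2, 16.4]), np.float64(38.7)]
end_holed 0.6 307.0 307.0 [ 0.513 -0.343  0.01 ] [array([307.3, 306.3]), array([24.7, 18.4]), np.float64(45.0)]
tray 0.71 277.0 281.0 [ 0.493 -0.269  0.01 ] [array([279.3, 278.9]), array([105.3,  29.2]), np.float64(38.4)]
tray 0.65 228.0 181.0 [0.532 0.084 0.01 ] [array([232. , 175.1]), array([ 61.8, 111.6]), np.float64(82.0)]
vial_tray 0.65 220.0 150.0 [0.566 0.247 0.01 ] [array([220., 150.]), array([ 6., 12.]), np.float64(0.0)]
tape_holder 0.89 372.0 219.0 [ 0.761 -0.181  0.01 ] [array([372.7, 219.4]), array([31.4, 36.4]), np.float64(13.2)]
tape_holder 0.65 242.0 257.0 [ 0.46  -0.187  0.01 ] [array([241.5, 257.5]), array([18.4, 17. ]), np.float64(45.0)]
wrist [0.06246862 0.60128629 0.37295325] 59.33953820487191 -0.04892566701602773
```

View pics/top1.png

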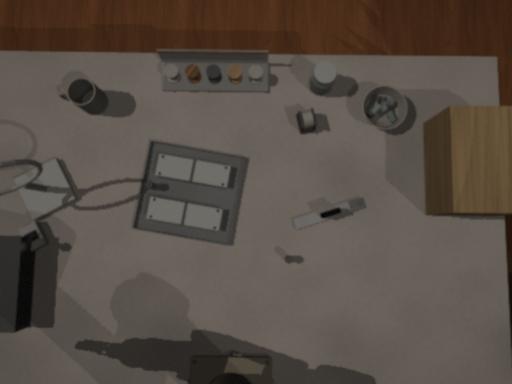

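View pics/side1.png

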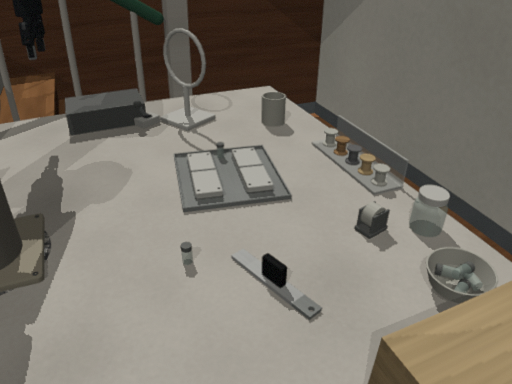

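The top view shows the tray at about (190,193) with the plates as two rows, and the tray vial near (160,186). The straightedge is at (328,213) with its plain end on the left (+y), and the table vial is at (290,258). I'll look at the tray from close by on the way.

Request:
drive_tool(
  increments=[
    [-1,[0.03,-0.04,0.02],0],
    [-1,[0.06,-0.08,0.03],0],
    [-1,[0.09,-0.12,0.04],0],
    [-1,[0.12,-0.16,0.05],0],
    [-1,[0.15,-0.2,0.06],0],
    [-1,[0.18,-0.24,0.07],0],
    [-1,[0.21,-0.28,0.08],0],
    [-1,[0.24,-0.32,0.08],0],
    [-1,[0.27,-0.36,0.08],0],
    [-1,[0.3,-0.4,0.08],0],
  ],
)

```text
t: 2.05
tool_pos: [0.4301, 0.1905, 0.3339]
eef_rot: [0.001, 0.113, 0.994, 0.0]
force: [1.3, 0.7, -0.3]
width: 0.0856
grasp_force: 0.0
```

Request:
drive_tool(
  increments=[
    [-1,[0.03,-0.02,0],0],
    [-1,[0.06,-0.04,0],0],
    [-1,[0.09,-0.06,0],0],
    [-1,[0.12,-0.07,0],0],
    [-1,[0.14,-0.08,0],0],
    [-1,[0.14,-0.08,0],0],
    [-1,[0.14,-0.08,0],0],
  ],
)

```text
t: 2.75
tool_pos: [0.5691, 0.1122, 0.3329]
eef_rot: [-0.001, 0.113, 0.994, -0.0]
force: [-0.0, 1.0, -0.3]
width: 0.0852
grasp_force: 0.0
```

```bash
python3 - <<'E'
from h import *
c=cam('wrist'); save(c,'w2.png'); print(c['position']); print(c['rotation'].round(3)); o=get_obs(); print(R.from_quat(np.roll(o['eef_rot'],-1)).as_matrix().round(3),o['qpos'],o['t'],o['width'])
for t in ['tray','vial_tray','near_face']:
    for r in outline_of('wrist',t)[:2]:
        y,x=np.nonzero(r['region'])
        if len(x)==0: continue
        q=cv2.minAreaRect(np.c_[x,y].astype(np.float32)); print(t,r['p'],x.mean(),y.mean(),q)
        print([at(c,*p,0.012)[:2].round(4).tolist() for p in cv2.boxPoints(q)])
E
```

```text
[0.49675741 0.12884925 0.45262649]
[[ 0.226  0.933  0.279]
 [ 0.974 -0.217 -0.064]
 [ 0.001  0.286 -0.958]]
[[-0.974  0.225 -0.001]
 [ 0.225  0.974  0.   ]
 [ 0.001  0.    -1.   ]] [ 1.06793769e-01  5.68127175e-02  1.42223878e+00  2.29766148e-04
  1.66312842e+00 -1.23721217e+00] 2.8 0.08534238312703488
tray 0.89 258.09123761744826 123.29641596870881 ((258.6529235839844, 127.67697143554688), (195.3385009765625, 221.9522247314453), 86.72950744628906)
[[0.3954, 0.0123], [0.442, 0.2761], [0.6931, 0.256], [0.6411, -0.0518]]
tray 0.39 17.455021834061135 135.6235807860262 ((13.749492645263672, 137.15313720703125), (26.977603912353516, 52.559043884277344), 54.162349700927734)
[[0.4661, -0.2371], [0.4433, -0.1624], [0.4747, -0.1526], [0.499, -0.228]]
vial_tray 0.81 343.2871972318339 130.98961937716263 ((343.058837890625, 131.2647247314453), (23.040882110595703, 15.037208557128906), 14.03624439239502)
[[0.5652, 0.2132], [0.5479, 0.2209], [0.5613, 0.2481], [0.5789, 0.2407]]
near_face 0.56 257.9078111946533 123.47393483709273 ((258.5638122558594, 127.70543670654297), (197.35890197753906, 222.48255920410156), 86.96952056884766)
[[0.3938, 0.0128], [0.4416, 0.2769], [0.6952, 0.2555], [0.6417, -0.0531]]
```

View pics/w2.png

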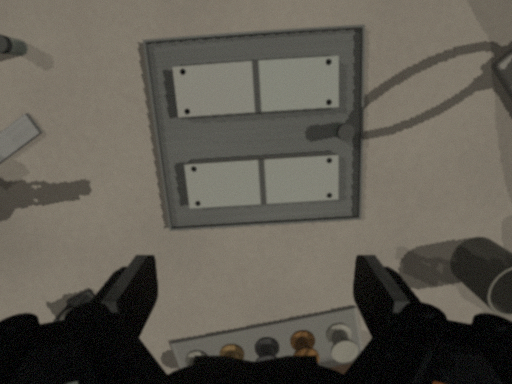

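The wrist view shows the near plate at about (257,86), the far plate at (262,182), and the tray vial at (345,131). The plate faces are bright, so I'll fit rectangles to them.

```bash
python3 - <<'E'
from h import *
c=cam('wrist'); g=cv2.cvtColor(c['img'],cv2.COLOR_RGB2GRAY)
m=((g>118)).astype(np.uint8); m[:45]=0; m[213:]=0; m[:,:160]=0; m[:,350:]=0
print(g[86,200],g[120,200],g[180,300],g[240,240])
m=cv2.morphologyEx(m,cv2.MORPH_CLOSE,np.ones((9,9)))
F=[]
for n,s in (('near',slice(0,125)),('far',slice(145,384))):
    k=np.zeros_like(m); k[s]=m[s]
    y,x=np.nonzero(k); P=np.array([at(c,a,b,0.024)[:2] for a,b in zip(x,y)])
    r=cv2.minAreaRect((P*1000).astype(np.float32)); B=cv2.boxPoints(r)/1000; i=np.argmax(r[1])
    e=[B[1]-B[0],B[2]-B[1]]; e=max(e,key=np.linalg.norm); e=e*np.sign(e[1])
    print(n,np.array(r[0]).round(1),np.array(r[1]).round(1),'yaw',np.arctan2(-e[0],e[1]),P.mean(0)); F.append(np.array(r[0]))
print(F[1]-F[0],np.linalg.norm(F[1]-F[0]),np.arctan2((F[1]-F[0])[1],(F[1]-F[0])[0]))
# top camera check of plate & straightedge
c=cam('top')
r=outline_of('top','vial_table')[:2]
for q in r: b=q['bbox']; print('vt',q['p'],at(c,b[0]*512,b[1]*384,0.02))
E
```

```text
129 77 130 123
near [484.3 133.6] [197.6  58.3] yaw -0.16405791 [0.48403027 0.13394036]
far [599.6  93.4] [238.   61.1] yaw -0.14639118 [0.60209903 0.11414759]
[115.28543091 -40.19330597] 122.0910824934683 -0.3354642199757826
vt 0.57 [ 0.36844311 -0.15252601  0.02      ]
```

Request:
drive_tool(
  increments=[
    [-1,[-0.01,-0.04,0],-0.11],
    [-1,[-0.02,-0.08,0],-0.22],
    [-1,[-0.03,-0.12,0],-0.33],
    [-1,[-0.04,-0.16,-0.02],-0.44],
    [-1,[-0.05,-0.2,-0.04],-0.55],
    [-1,[-0.06,-0.24,-0.06],-0.66],
    [-1,[-0.07,-0.28,-0.08],-0.77],
    [-1,[-0.08,-0.32,-0.1],-0.88],
    [-1,[-0.08,-0.36,-0.12],-0.98],
    [-1,[-0.08,-0.372,-0.12],-1.02],
  ],
)

```text
t: 4.1
tool_pos: [0.4868, -0.2619, 0.21]
eef_rot: [-0.002, 0.586, 0.81, -0.001]
force: [0.1, 1.2, -0.7]
width: 0.0853
grasp_force: 0.0
```

Request:
drive_tool(
  increments=[
    [-1,[0,0,0],0],
    [-1,[0,0,0],0],
    [-1,[0,0,0],0],
  ],
)

```text
t: 4.4
tool_pos: [0.49, -0.2585, 0.2145]
eef_rot: [0.001, 0.583, 0.813, 0.0]
force: [-1.1, 0.5, 0.5]
width: 0.0852
grasp_force: 0.0
```

```bash
cat > bar.py <<'E'
from h import *
import sys
c=cam('wrist'); save(c,sys.argv[1]); o=get_obs(); M=R.from_quat(np.roll(o['eef_rot'],-1)).as_matrix()
z=float(sys.argv[2]); print('tcp',np.array(o['tool_pos']).round(4),'toolyaw',np.arctan2(M[1,1],M[0,1]),'t',o['t'])
E={}
for t in ['straightedge','end_plain','end_holed']:
    for r in outline_of('wrist',t)[:2]:
        y,x=np.nonzero(r['region'])
        if len(x)==0: continue
        q=cv2.minAreaRect(np.c_[x,y].astype(np.float32))
        B=np.array([at(c,*p,z)[:2] for p in cv2.boxPoints(q)]); print(t,round(r['p'],2),np.round(q[0],0),B.mean(0).round(4),np.linalg.norm(np.diff(B,axis=0),axis=1).round(3)); E.setdefault(t,B.mean(0))
if len(E)==3:
    d=E['end_plain']-E['end_holed']; print('L',np.linalg.norm(d),'yaw',np.arctan2(-d[0],d[1]),'mid',(E['end_plain']+E['end_holed'])/2)
E
python3 bar.py w3.png 0.008
```

```text
tcp [ 0.49   -0.2585  0.2144] toolyaw 0.3268872179553929 t 4.45
straightedge 0.62 [256. 168.] [ 0.4904 -0.2608] [0.03  0.2   0.036]
end_plain 0.75 [256.  93.] [ 0.4658 -0.1853] [0.03  0.039 0.031]
end_holed 0.96 [256. 250.] [ 0.5161 -0.3367] [0.028 0.04  0.029]
L 0.15945956995609506 yaw 0.32096667930502176 mid [ 0.49099346 -0.26100577]
```

View pics/w3.png

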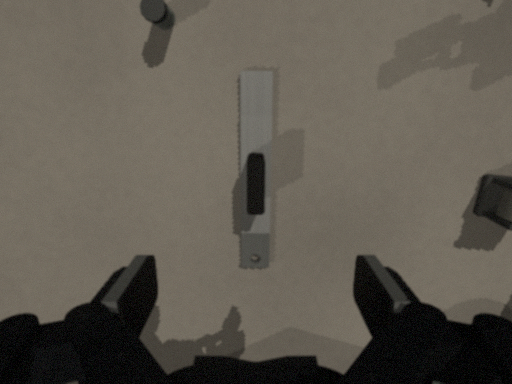

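The straightedge stands at mid (0.491,-0.261) with yaw 0.321. In the picture its plain end is at (256,93) and its holed end at (256,250). I'm going down to grip it.

Request:
drive_tool(
  increments=[
    [-1,[0.001,-0.002,-0.04],-0.005],
    [-1,[0.001,-0.002,-0.08],-0.005],
    [-1,[0.001,-0.002,-0.12],-0.005],
    [-1,[0.001,-0.002,-0.15],-0.005],
    [-1,[0.001,-0.002,-0.165],-0.005],
    [-1,[0.001,-0.002,-0.174],-0.005],
    [-1,[0.001,-0.002,-0.174],-0.005],
  ],
)

```text
t: 5.3
tool_pos: [0.4902, -0.2615, 0.0391]
eef_rot: [-0.0, 0.586, 0.811, -0.0]
force: [-0.6, 0.3, 0.4]
width: 0.0855
grasp_force: 0.0
```

Request:
drive_tool(
  increments=[
    [0.2,[0,0,0],0],
    [1,[0,0,0],0],
    [1,[0,0,0],0],
    [1,[0,0,0],0],
    [1,[0,0,0],0],
    [1,[0,0,0],0],
    [1,[0,0,0],0],
    [1,[0,0,0],0],
  ],
  newtons=60,
)

```text
t: 6.1
tool_pos: [0.4905, -0.262, 0.0399]
eef_rot: [0.0, 0.586, 0.81, -0.0]
force: [-0.3, 1.6, 5.9]
width: 0.0151
grasp_force: 59.2
```

Request:
drive_tool(
  increments=[
    [1,[0,0,0.03],0],
    [1,[0,0,0.06],0],
    [1,[0,0.03,0.09],0],
    [1,[0,0.07,0.09],-0.04],
    [1,[0,0.11,0.09],-0.1],
    [1,[0,0.15,0.09],-0.16],
    [1,[-0.006,0.19,0.09],-0.22],
    [1,[-0.006,0.23,0.09],-0.28],
    [1,[-0.006,0.27,0.09],-0.34],
    [1,[-0.006,0.31,0.09],-0.4],
  ],
)

```text
t: 7.1
tool_pos: [0.4833, 0.0498, 0.1287]
eef_rot: [-0.0, 0.736, 0.677, -0.0]
force: [1.8, 0.1, -2.6]
width: 0.0152
grasp_force: 59.2
```

Request:
drive_tool(
  increments=[
    [1,[0,0.03,0],-0.04],
    [1,[0,0.06,-0.01],-0.08],
    [1,[0,0.08,-0.03],-0.08],
    [1,[0,0.086,-0.04],-0.08],
    [1,[0,0.086,-0.04],-0.08],
    [1,[0,0.086,-0.04],-0.08],
    [1,[0,0.086,-0.04],-0.08],
    [1,[0,0.086,-0.04],-0.08],
  ],
)

```text
t: 7.9
tool_pos: [0.4849, 0.1336, 0.0902]
eef_rot: [0.0, 0.762, 0.647, 0.001]
force: [0.9, 0.2, -1.3]
width: 0.0151
grasp_force: 59.1
```

```bash
python3 bar.py w4.png 0.058
```

```text
tcp [0.4849 0.1336 0.0901] toolyaw -0.16216307120130546 t 7.95
straightedge 0.96 [254. 196.] [0.486  0.1498] [0.029 0.167 0.04 ]
end_plain 0.84 [254.  78.] [0.4965 0.213 ] [0.029 0.04  0.032]
end_holed 0.66 [256. 356.] [0.4736 0.071 ] [0.029 0.008 0.03 ]
L 0.14388457028245835 yaw -0.15929521712828965 mid [0.48504662 0.14200424]
```

View pics/w4.png

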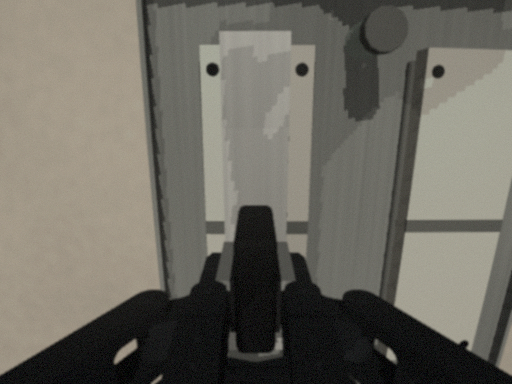

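The bar hangs above the near plate. The plate's grey line runs at row 228 from column 205 to 308, its far edge is at row 45 (columns 200–314), and the vial is at (385,30).

```bash
python3 - <<'E'
from h import *
c=cam('wrist')
for p in [(205,228),(308,228),(200.5,45),(314,45),(405,225),(499,226),(429,49)]: print(p,at(c,*p,0.024).round(4))
for p in [(220,31),(291,31)]: print(p,at(c,*p,0.058).round(4))
E
```

```text
(205, 228) [0.4539 0.1379 0.024 ]
(308, 228) [0.514  0.1281 0.024 ]
(200.5, 45) [0.4717 0.2365 0.024 ]
(314, 45) [0.529  0.2271 0.024 ]
(405, 225) [0.5714 0.1205 0.024 ]
(499, 226) [0.6292 0.1101 0.024 ]
(429, 49) [0.588  0.2164 0.024 ]
(220, 31) [0.485  0.2349 0.058 ]
(291, 31) [0.514  0.2302 0.058 ]
```

Request:
drive_tool(
  increments=[
    [1,[0,0,-0.008],0],
    [1,[0,0,-0.015],0],
    [1,[0,0,-0.02],0],
    [1,[0,0,-0.022],0],
    [1,[0,0,-0.023],0],
    [1,[0,0,-0.023],0],
    [1,[0,0,-0.023],0],
  ],
)

```text
t: 8.85
tool_pos: [0.4844, 0.1344, 0.0665]
eef_rot: [0.0, 0.762, 0.648, 0.0]
force: [0.4, -0.0, -1.9]
width: 0.0155
grasp_force: 59.2
```

Request:
drive_tool(
  increments=[
    [1,[0,0,-0.001],0],
    [1,[0,0,-0.001],0],
    [1,[0,0,-0.001],0],
  ],
)

```text
t: 9.15
tool_pos: [0.4842, 0.1343, 0.0654]
eef_rot: [0.0, 0.762, 0.648, 0.0]
force: [-0.3, -0.3, -1.2]
width: 0.0151
grasp_force: 59.2
```

Request:
drive_tool(
  increments=[
    [1,[0,0,-0.001],0],
    [1,[0,0,-0.001],0],
    [1,[0,0,-0.001],0],
  ],
)

```text
t: 9.45
tool_pos: [0.4843, 0.1343, 0.0648]
eef_rot: [0.0, 0.762, 0.648, 0.0]
force: [-3.6, 0.0, 4.7]
width: 0.0152
grasp_force: 60.1
```

Request:
drive_tool(
  increments=[
    [0.3,[0,0,0],0],
    [0,[0,0,0],0],
    [0,[0,0,0],0],
    [0,[0,0,0],0],
    [0,[0,0,0],0],
  ],
)

```text
t: 9.95
tool_pos: [0.4842, 0.1343, 0.0642]
eef_rot: [-0.0, 0.762, 0.648, -0.0]
force: [-0.1, -1.4, 0.7]
width: 0.0428
grasp_force: 0.0
```

Request:
drive_tool(
  increments=[
    [0,[0,0,0.02],0],
    [0,[0,0,0.05],0],
    [0,[0,-0.02,0.09],0],
    [0,[0,-0.04,0.13],0],
    [0,[0,-0.05,0.15],0],
    [0,[0,-0.05,0.15],0],
    [0,[0,-0.05,0.15],0],
    [0,[0,-0.05,0.15],0],
  ],
)

```text
t: 10.75
tool_pos: [0.4833, 0.0846, 0.2126]
eef_rot: [-0.001, 0.762, 0.648, -0.001]
force: [-0.1, -0.1, -0.8]
width: 0.043
grasp_force: 0.0
```

```bash
python3 bar.py w5.png 0.032; python3 - <<'E'
from h import *
o=get_obs(); print(o['width'],o['force'])
E
```

```text
tcp [0.4831 0.0846 0.2124] toolyaw -0.16049692383126848 t 10.8
straightedge 0.82 [246. 115.] [0.4821 0.1354] [0.03  0.198 0.035]
end_plain 0.64 [246.  26.] [0.4953 0.2135] [0.03  0.039 0.031]
end_holed 0.71 [248. 211.] [0.4701 0.0561] [0.03  0.038 0.031]
L 0.15941502908555072 yaw -0.15905823651440376 mid [0.4827092  0.13483936]
0.04246680677915732 [ 0.33161152  0.40329337 -0.27661707]
```

View pics/w5.png

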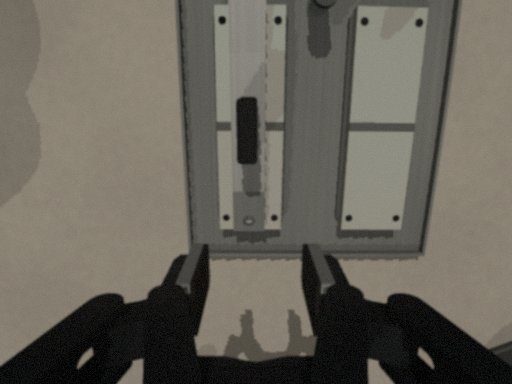

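The bar lies centred on the near plate: grip at (247,130), holed end at (249,211) and plain end at (247,20), along the plate's axis. Next I'll press the plain end with closed fingers.

Request:
drive_tool(
  increments=[
    [1,[0.003,0.03,0],0],
    [1,[0.006,0.06,-0.01],0],
    [1,[0.009,0.09,-0.02],0],
    [1,[0.0115,0.12,-0.05],0],
    [1,[0.0115,0.124,-0.09],0],
    [1,[0.0115,0.124,-0.12],0],
    [1,[0.0115,0.124,-0.14],0],
    [1,[0.0115,0.124,-0.15],0],
    [1,[0.0115,0.124,-0.15],0],
    [1,[0.0115,0.124,-0.15],0],
  ],
)

```text
t: 11.95
tool_pos: [0.4962, 0.2085, 0.0651]
eef_rot: [0.0, 0.762, 0.648, 0.0]
force: [0.1, -0.6, 0.3]
width: -0.0002
grasp_force: 0.0
```

Request:
drive_tool(
  increments=[
    [1,[0,0,-0.001],0],
    [1,[0,0,-0.002],0],
    [1,[0,0,-0.003],0],
    [1,[0,0,-0.004],0],
    [1,[0,0,-0.004],0],
  ],
)

```text
t: 12.45
tool_pos: [0.4956, 0.2083, 0.0603]
eef_rot: [-0.0, 0.762, 0.648, -0.0]
force: [0.6, -0.4, 0.7]
width: 0.0001
grasp_force: 0.0
```

Request:
drive_tool(
  increments=[
    [1,[0,0,-0.001],0],
    [1,[0,0,-0.001],0],
    [1,[0,0,-0.001],0],
  ],
)

```text
t: 12.75
tool_pos: [0.4956, 0.2083, 0.0592]
eef_rot: [-0.0, 0.762, 0.648, -0.0]
force: [0.3, 0.4, 0.3]
width: -0.0001
grasp_force: 0.0
```

Request:
drive_tool(
  increments=[
    [1,[0,0,-0.0005],0],
    [1,[0,0,-0.001],0],
    [1,[0,0,-0.0015],0],
    [1,[0,0,-0.002],0],
    [1,[0,0,-0.002],0],
  ],
)

```text
t: 13.25
tool_pos: [0.4956, 0.2083, 0.0572]
eef_rot: [-0.0, 0.762, 0.648, -0.0]
force: [0.2, 0.2, 0.6]
width: -0.0001
grasp_force: 0.2
```

Request:
drive_tool(
  increments=[
    [1,[0,0,-0.0005],0],
    [1,[0,0,-0.001],0],
    [1,[0,0,-0.0015],0],
    [1,[0,0,-0.0015],0],
  ],
)

```text
t: 13.65
tool_pos: [0.4956, 0.2083, 0.0557]
eef_rot: [-0.0, 0.762, 0.648, -0.0]
force: [0.6, 0.4, 1.4]
width: 0.0001
grasp_force: 0.2
```

Request:
drive_tool(
  increments=[
    [1,[0,0,-0.0005],0],
    [1,[0,0,-0.0005],0],
    [1,[0,0,-0.0005],0],
  ],
)

```text
t: 13.95
tool_pos: [0.4957, 0.2083, 0.0553]
eef_rot: [-0.0, 0.762, 0.648, -0.0]
force: [-1.0, 0.2, 0.0]
width: -0.0004
grasp_force: 0.3
```

Request:
drive_tool(
  increments=[
    [1,[0,0,-0.0005],0],
    [1,[0,0,-0.001],0],
    [1,[0,0,-0.001],0],
    [1,[0,0,-0.001],0],
  ],
)

```text
t: 14.35
tool_pos: [0.4957, 0.2083, 0.0543]
eef_rot: [0.0, 0.762, 0.648, 0.0]
force: [-0.4, 0.7, 0.4]
width: 0.0002
grasp_force: 0.3
```

Request:
drive_tool(
  increments=[
    [1,[0,0,-0.0005],0],
    [1,[0,0,-0.0005],0],
    [1,[0,0,-0.0005],0],
  ],
)

```text
t: 14.65
tool_pos: [0.4956, 0.2083, 0.0538]
eef_rot: [-0.0, 0.762, 0.648, -0.0]
force: [-0.4, 0.5, 0.5]
width: -0.0002
grasp_force: 0.3
```

Request:
drive_tool(
  increments=[
    [1,[0,0,-0.0003],0],
    [1,[0,0,-0.0006],0],
    [1,[0,0,-0.0006],0],
    [1,[0,0,-0.0006],0],
  ],
)

```text
t: 15.05
tool_pos: [0.4957, 0.2083, 0.0533]
eef_rot: [0.0, 0.762, 0.648, 0.0]
force: [0.4, -0.1, 2.4]
width: -0.0002
grasp_force: 1.0
```

Request:
drive_tool(
  increments=[
    [1,[0,0,-0.0004],0],
    [1,[0,0,-0.0004],0],
    [1,[0,0,-0.0004],0],
  ],
)

```text
t: 15.35
tool_pos: [0.4958, 0.2084, 0.053]
eef_rot: [0.0, 0.762, 0.648, 0.0]
force: [-1.6, -0.8, 5.0]
width: -0.0
grasp_force: 2.5
```

Request:
drive_tool(
  increments=[
    [1,[0,0,-0.0003],0],
    [1,[0,0,-0.0003],0],
    [1,[0,0,-0.0003],0],
  ],
)

```text
t: 15.65
tool_pos: [0.4958, 0.2084, 0.0529]
eef_rot: [0.0, 0.762, 0.648, 0.0]
force: [-1.9, 0.1, 7.5]
width: 0.0
grasp_force: 3.4
```

Request:
drive_tool(
  increments=[
    [1,[0,0,-0.0002],0],
    [1,[0,0,-0.0002],0],
    [1,[0,0,-0.0002],0],
    [1,[0,0,-0.0002],0],
    [1,[0,0,-0.0002],0],
    [1,[0,0,-0.0002],0],
    [1,[0,0,-0.0002],0],
    [1,[0,0,-0.0002],0],
  ],
)

```text
t: 16.45
tool_pos: [0.4958, 0.2084, 0.0528]
eef_rot: [0.0, 0.762, 0.648, 0.0]
force: [-2.6, -0.8, 7.5]
width: 0.0001
grasp_force: 4.0
```

```bash
python3 bar.py w6.png 0.032; python3 - <<'E'
from h import *
o=get_obs(); print(o['width'],o['force'],o['tool_pos'])
E
```

```text
tcp [0.4958 0.2084 0.0528] toolyaw -0.16101388024555166 t 16.5
straightedge 0.69 [256. 282.] [0.4927 0.1946] [0.029 0.086 0.034]
end_plain 0.89 [258. 231.] [0.498  0.2234] [0.029 0.026 0.031]
8.737289682407536e-05 [-2.28799258  0.21047416  7.63175757] [0.49577746 0.20837262 0.05277623]
```

The plain end travelled about 4 mm before it pushed back, so this is the bowed plate. It was held at about 7.5 N. Now the holed end.

Request:
drive_tool(
  increments=[
    [1,[0,0,0.005],0],
    [1,[0,0,0.03],0],
    [1,[0,0,0.07],0],
    [1,[-0.005,-0.03,0.08],0],
    [1,[-0.011,-0.07,0.08],0],
    [1,[-0.018,-0.11,0.08],0],
    [1,[-0.024,-0.147,0.07],0],
    [1,[-0.024,-0.147,0.04],0],
    [1,[-0.024,-0.147,0.015],0],
    [1,[-0.024,-0.147,0.007],0],
  ],
)

```text
t: 17.65
tool_pos: [0.4693, 0.0607, 0.0564]
eef_rot: [-0.001, 0.762, 0.648, -0.002]
force: [-1.4, 0.9, -0.7]
width: -0.0001
grasp_force: 0.0
```

Request:
drive_tool(
  increments=[
    [1,[0,0,-0.001],0],
    [1,[0,0,-0.002],0],
    [1,[0,0,-0.003],0],
    [1,[0,0,-0.003],0],
    [1,[0,0,-0.003],0],
  ],
)

```text
t: 18.15
tool_pos: [0.4722, 0.0615, 0.057]
eef_rot: [0.0, 0.762, 0.648, 0.0]
force: [-0.7, -1.3, -0.7]
width: 0.0002
grasp_force: 0.0
```

Request:
drive_tool(
  increments=[
    [1,[0,0,-0.0005],0],
    [1,[0,0,-0.001],0],
    [1,[0,0,-0.0015],0],
    [1,[0,0,-0.0015],0],
    [1,[0,0,-0.0015],0],
  ],
)

```text
t: 18.65
tool_pos: [0.4716, 0.0613, 0.0547]
eef_rot: [-0.0, 0.762, 0.648, -0.0]
force: [0.3, -0.3, 0.2]
width: 0.0002
grasp_force: 0.0
```

Request:
drive_tool(
  increments=[
    [1,[0,0,-0.0005],0],
    [1,[0,0,-0.001],0],
    [1,[0,0,-0.001],0],
    [1,[0,0,-0.001],0],
  ],
)

```text
t: 19.05
tool_pos: [0.4716, 0.0613, 0.0537]
eef_rot: [-0.0, 0.762, 0.648, -0.0]
force: [0.1, 0.5, 0.1]
width: 0.0001
grasp_force: 0.0
```

Request:
drive_tool(
  increments=[
    [1,[0,0,-0.0004],0],
    [1,[0,0,-0.0004],0],
    [1,[0,0,-0.0004],0],
  ],
)

```text
t: 19.35
tool_pos: [0.4717, 0.0613, 0.0535]
eef_rot: [0.0, 0.762, 0.648, 0.0]
force: [0.2, 1.0, 1.3]
width: -0.0002
grasp_force: 0.4
```

Request:
drive_tool(
  increments=[
    [1,[0,0,-0.0004],0],
    [1,[0,0,-0.0004],0],
    [1,[0,0,-0.0004],0],
  ],
)

```text
t: 19.65
tool_pos: [0.4717, 0.0613, 0.0532]
eef_rot: [0.0, 0.762, 0.648, 0.0]
force: [-1.2, -1.1, 3.3]
width: 0.0001
grasp_force: 2.0
```

Request:
drive_tool(
  increments=[
    [1,[0,0,-0.0005],0],
    [1,[0,0,-0.0005],0],
    [1,[0,0,-0.0005],0],
  ],
)

```text
t: 19.95
tool_pos: [0.4718, 0.0613, 0.0529]
eef_rot: [0.0, 0.762, 0.648, 0.0]
force: [-2.2, -0.5, 8.1]
width: 0.0002
grasp_force: 3.7
```

Request:
drive_tool(
  increments=[
    [1,[0,0,-0.0004],0],
    [1,[0,0,-0.0004],0],
    [1,[0,0,-0.0004],0],
    [1,[0,0,-0.0004],0],
    [1,[0,0,-0.0004],0],
    [1,[0,0,-0.0004],0],
    [1,[0,0,-0.0004],0],
    [1,[0,0,-0.0004],0],
  ],
)

```text
t: 20.75
tool_pos: [0.4718, 0.0613, 0.0527]
eef_rot: [0.0, 0.762, 0.648, 0.0]
force: [-4.3, -0.4, 10.4]
width: -0.0003
grasp_force: 4.9
```

Request:
drive_tool(
  increments=[
    [1,[0,0,0.002],0],
    [1,[0,0,0.01],0],
    [1,[0,0,0.04],0],
    [1,[0,0,0.08],0],
    [1,[0,0,0.12],0],
    [1,[0,0,0.16],0],
    [1,[0,0,0.16],0],
    [1,[0,0,0.16],0],
    [1,[0,0,0.16],0],
  ],
)

```text
t: 21.65
tool_pos: [0.4709, 0.0613, 0.2108]
eef_rot: [-0.001, 0.762, 0.648, -0.001]
force: [0.3, 0.1, -0.1]
width: 0.0004
grasp_force: 0.0
```

```bash
python3 bar.py w7.png 0.032; python3 - <<'E'
from h import *
c=cam('wrist')
for r in outline_of('wrist','vial_tray')[:1]: b=r['bbox']; print(r['p'],at(c,b[0]*512,b[1]*384,0.02))
E
```

```text
tcp [0.4706 0.0613 0.2104] toolyaw -0.16105253135028014 t 21.7
straightedge 0.91 [257. 104.] [0.4808 0.1221] [0.029 0.174 0.034]
end_plain 0.82 [257.  10.] [0.4935 0.2006] [0.029 0.015 0.029]
end_holed 0.86 [258. 185.] [0.4712 0.0567] [0.029 0.04  0.03 ]
L 0.14558564908627775 yaw -0.1536292829302788 mid [0.48232057 0.12864446]
```

View pics/w7.png

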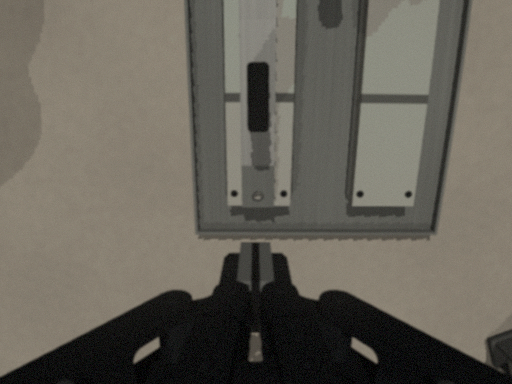

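The bar still lies centred on the near plate: grip at (258,97), holed end at (258,185). The fingers are clear. On the plain end, contact started at 57.2 mm with only about 0.5 N, and firm resistance came at 53.5 mm. The holed end was firm at 53.6 mm with no contact before that. That means the bar rocked, so the near plate is the bowed one.

```bash
python3 -c "
from station import *
print(close_job())"
```

```text
the job is handed in; nothing more can be done
None
```

The job is handed in: the near plate is the bowed one (the bar rocked about 4 mm at its plain end). I pressed the plain end at about 7.5 N, then the holed end at about 10 N, and left the straightedge lying centred on that plate; I didn't test the far plate.

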